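# Present a casting ring over its crucible former

### The job

Turn the steel casting ring, standing on the bench in front of the small code reader, until the raised plate on its side squarely faces the reader's window, and leave it so for about a second. Then carry it over the tray of equipment to the round crucible former with the notched collar and hold it upright about a centimetre above the former's rim, centred and with the plate directly above the notch in the rim. Finish while still holding it hovering there; nothing may touch the former at any time, and the things standing about must stay where they are.

Things in the scene. Friction and masses are not known exactly. Their poses are not given: they have to be found in the camera images.
- casting_ring: Steel casting ring filled with pale plaster: upright solid cylinder, 50 mm diameter, 60 mm high, loose, about 0.25 kg, between reader and robot. A steel code plate, 12 mm wide, stands 8 mm proud of its side on its own +x, from 10 to 54 mm above the underside. Origin: centre of the underside, z up. The plate starts 0.6 to 1.5 rad clockwise (from above) of facing the reader.
- ring_plate (a point): Middle of the outer face of the ring's code plate: 33 mm from the ring's axis along its +x, 32 mm above its underside.
- reader: Grey code reader, a fixed block 56 x 66 x 62 mm on the bench with a dark window in its front. Origin: centre of its underside. The window looks along the reader's own -x, roughly towards the robot; when the plate faces the window squarely, the ring's +x and the reader's +x point the same way.
- reader_window (a point): Centre of the reader's window, 27 mm from its origin along its own -x, 36 mm above the bench.
- former: Grey plastic crucible former, fixed, beyond the tray from the ring (left or right): round base 92 mm wide, upright collar of 62 mm inner, 72 mm outer diameter, rim 30 mm above the bench, low cone inside. One notch, 24 mm wide, through the collar on its own +x side. Origin: centre of the underside. Aligned: the ring's +x and the former's +x point the same way.
- former_rim (a point): Centre of the collar's mouth, on the former's axis at rim height (30 mm above the bench).
- former_notch (a point): Middle of the notch at rim height, 33.5 mm from the former's axis along its own +x.
- tray: Black tray, fixed, 304 (its x) x 182 (its y) x 46 mm high, its long side pointing away from the robot, between ring and former; equipment stands in it, up to 115 mm above the bench. Origin: centre of the underside.
- articulator: Metal articulator 102 x 137 x 113 mm with plaster teeth, standing loose in the middle of the tray (tallest obstacle). Origin: centre of the underside. Leave alone.
- dropper_bottle: Glass dropper flask, 35 mm in diameter, 89 mm high, loose in the far part of the tray. Origin: centre of the underside. Leave alone.
- wax_pot: Pot of rose wax with a post, 68 mm in diameter, 52 mm high, loose in the near part of the tray. Origin: centre of the underside. Leave alone.
- wax_tin: Round tin of inlay wax, 69 mm in diameter, 25 mm high, loose at the left. Origin: centre of the underside. Leave alone.
- marker_pen: Marker pen 13 x 124 x 15 mm (long along its y), lying loose at the back, left of centre. Origin: centre of the underside. Leave alone.

How it is judged:
On the way, in this order (a step that is already met when the one before it is completed fails the run):
1. the ring stands on the bench at rest with its plate squarely facing the reader's window (within 0.2 rad) (angle between the x axis of casting_ring and the x axis of reader, either way round below 0.2 rad and horizontal distance between ring_plate and reader_window below 0.08 m and height (world z) of casting_ring below 0.004 m and angle between casting_ring's own z axis and vertical below 0.06 rad and angular speed of casting_ring below 0.3 rad/s), for 0.5 s.
2. the ring is carried across above the tray (height (world z) of casting_ring above 0.06 m and y of casting_ring in the frame of tray between -0.085 and 0.085 m and x of casting_ring in the frame of tray between -0.155 and 0.155 m), for 0.1 s.
At the end, for the whole second after the job is handed in: The fingers still hold the ring, at rest, upright (0.08 rad), its underside 3 to 20 mm above the former's rim, within 6 mm of the former's axis along each of the former's axes, plate within 10 mm sideways of the notch's middle; the ring does not touch the former (x of casting_ring in the frame of former between -0.006 and 0.006 m and y of casting_ring in the frame of former between -0.006 and 0.006 m and z of casting_ring in the frame of former between 0.033 and 0.05 m and angle between casting_ring's own z axis and vertical below 0.08 rad and y of ring_plate in the frame of former between -0.01 and 0.01 m and x of ring_plate in the frame of former above 0.02 m and linear speed of casting_ring below 0.015 m/s and angular speed of casting_ring below 0.15 rad/s and contact force between casting_ring and the fingers above 1 N and contact force between casting_ring and former below 0.1 N); the arm keeps its last pose, push and grip.
It fails at once if something touches the former (contact force between former and anything else above 0.5 N).
It fails at once if one of the things standing about is disturbed (moved more than 15 mm) (distance of any of articulator, dropper_bottle, wax_pot, wax_tin, marker_pen from where it was at the start of the episode above 0.015 m).
It also fails if it takes over 56 s, if anything falls off the work surface, if the arm or the gripper's body presses on something with over 40 N, if the wrist force passes 120 N, or if a joint passes its speed limit or range.

### The arm

A 7-joint arm with a two-finger parallel gripper is mounted at the origin on a cart in front of the work surface, level with it; the furniture and walls round the work are solid. World frame = base frame: x ahead of the robot, y to its left, z up, the work surface at z = 0. Lengths are in m, angles in rad, forces in N, time in s.
With the tool pointing down it reaches from about 0.425 to 0.925 m from the base axis. Payload 6.8 kg.
Tool frame: the origin (TCP) lies at the very end of the fingers, on their centre line; the grasp point (between the pads) lies 19 mm behind it; x points along the fingers, y is the direction in which the jaws open and shut, and the axes are right-handed (so a half turn about x gives the same grasp; the last joint's range is limited). The gripper opens to 85 mm and grips with 20 to 120 N. Pads are 22 mm wide; open, the fingers measure 114 mm over their backs; the gripper's body (76 mm by 85 mm) begins 54 mm behind the grasp point. The pads swing forward as they close: fully open they stand 13 mm farther back than shut.
Start: joints at [1.091, 0.477, 0.022, 1.555, -0.011, 1.109, -0.083], TCP at [0.245, -0.629, 0.231] pointing down, gripper open.
Joint ranges: [-2.96, 2.96], [-0.34, 2.1], [-1.41, 1.46], [0.24, 2.44], [-1.37, 4.51], [0.17, 1.92], [-2.96, 2.96]. Speed limits (rad/s): [2.39, 2.39, 3.14, 3.14, 3.14, 3.14, 3.14].

### API

Orientations are given as a rotation vector (axis times angle).
In Python, from bench import get_obs, grab_frame, camera_info, hand_in gives the robot as it stands.
- The arm moves only by the tool apply_moves, never from a script. Its argument "series" is text: rows parted by semicolons, each of 7 numbers parted by spaces: the turn, a rotation vector about the tool's x, y, z in rad, then the shift along the tool's x, y, z in m, then the opening, from 0 (shut) to 1 (fully open). In form: wx wy wz tx ty tz hand; .... A call has 1 to 12 rows; each row is the pose to reach, as a shift and turn from the pose commanded when the call began, along the tool's axes at that moment; what a row does not reach only later rows make up. A row lasts 1/8 s, in which the tool goes at most 62.5 mm and 10.7 degrees, less where a joint would pass 70% of its speed; a pose out of reach is approached as far as the arm can. A call with a gripper value outside its range is refused whole. The fingers move at their own pace and stop on an object; "force" is the grip in N (left out, the last holds). Time passes only in rows, so rows that repeat a pose let the fingers close. It gives the time, the measured TCP pose, the force and the opening at its end, in the units of the state.
- get_obs(): the state, without advancing time (a new reading comes with each control period).
- grab_frame(name): name is "scene" or "side" or "wrist"; returns the picture (480x640x3 uint8, blue, green, red); there is no depth.
- camera_info(name): a dict with "fov_y" (degrees; the focal length in pixels is half the picture's height over the tangent of half this angle, whatever the lens; pixels are square), "cx", "cy" (the principal point, pixels), "rvec" (rotation vector, rad) and "tvec" (3), from world to camera coordinates, as OpenCV has them. Camera axes: x right, y down, z forward; pixel columns grow to the right and rows downward; lengths in m; the calibration is good to about 2 mm. A picture is of the moment at which its call begins: read the wrist's pose just before it. camera_info takes no time and is no camera call; for the wrist camera it gives the pose at the moment of the call.
- hand_in(): hands the job in, once; it reports no verdict.
The state is a dict: "clock": time; "joints": joint angles; "qvel": joint speeds; "tau": joint torques, N m; "tcp_pos": TCP position; "orientation": TCP orientation; "contact_force": force on the tool from outside, world axes, zero at the start; "moment": the same for the moment, N m; "grip_width": finger opening in m.
Only numpy, scipy, OpenCV 4.12 (cv2) and the standard library are available. Lean on these libraries where they do the work, as an engineer would, in place of code of your own. Each camera call takes 0.05 s, during which the arm holds its last target.

## Working session

There is one attempt and no reset: what is moved stays moved. The work goes in short steps, Python scripts to look and compute and a tool call to move; the robot and the scene stay as the last step left them, time stands still between calls to the robot, and variables do not carry over. Pictures are saved under pics/ and viewed, and the job is handed in when it is done.

Besides the shell and the picture viewer there is one more tool, called after "Emit:" as name(argument=value, ...) on one line, values as JSON. apply_moves: Moves the arm, as the interface text tells. Its arguments: {"type":"object","properties":{"series":{"type":"string"},"force":{"type":"number"}},"required":["series"]}

```bash
mkdir -p pics; ls; python3 - <<'E'
from bench import *
import cv2
print(get_obs())
for n in ("scene","side","wrist"):
    print(n,camera_info(n)); cv2.imwrite(f"pics/{n}0.png",grab_frame(n))
E
```

```text
pics
{'clock': 0.0, 'joints': array([ 1.09093727,  0.47780745,  0.02233984,  1.55645229, -0.01147684,
        1.10927008, -0.08308054]), 'qvel': array([-2.28958001e-04,  5.11343688e-04,  7.11870888e-05, -9.60070583e-04,
        2.44433415e-04,  5.47014866e-04, -1.29131367e-04]), 'tau': array([ 5.22937826e-04, -5.96461916e+01,  1.60831857e+00, -2.81188613e+01,
        1.25499425e-02,  9.36389377e-03,  3.54763677e-05]), 'tcp_pos': array([ 0.24496542, -0.62835466,  0.23032043]), 'orientation': array([ 2.01851126,  0.38151902, -2.0195091 ]), 'contact_force': array([ 0.13847318,  0.01606519, -0.37577758]), 'moment': array([-0.0016304 , -0.03459922,  0.0342462 ]), 'grip_width': 0.08515222293223532}
scene {'fov_y': 47.94179597878465, 'cx': 318.3946189455556, 'cy': 233.1574327631122, 'rvec': array([ 0.96724395, -2.54152025,  0.98034903]), 'tvec': array([0.50229752, 0.23106555, 1.22706995])}
side {'fov_y': 45.42848086341023, 'cx': 322.44866177935364, 'cy': 244.82722946816665, 'rvec': array([ 1.37070461, -1.77466585,  1.04908977]), 'tvec': array([0.24904829, 0.29200445, 1.43844577])}
wrist {'fov_y': 68.71247166381961, 'cx': 321.2739098023351, 'cy': 235.91926926973522, 'rvec': array([-2.37837476,  1.62592593,  0.25051273]), 'tvec': array([-0.67431255, -0.03807783,  0.37927992])}
```

View pics/scene0.png

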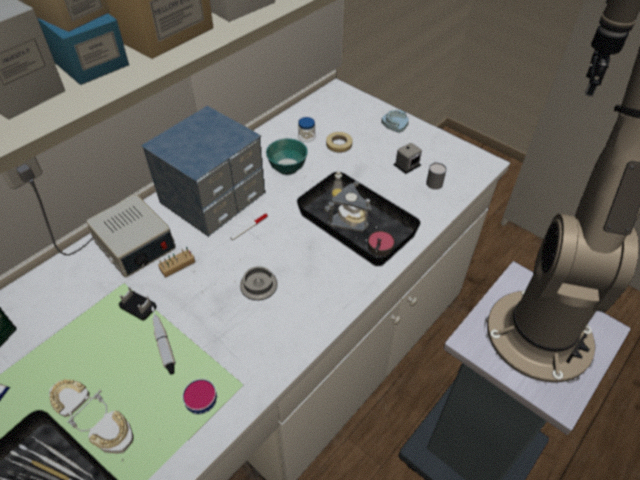

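View pics/side0.png

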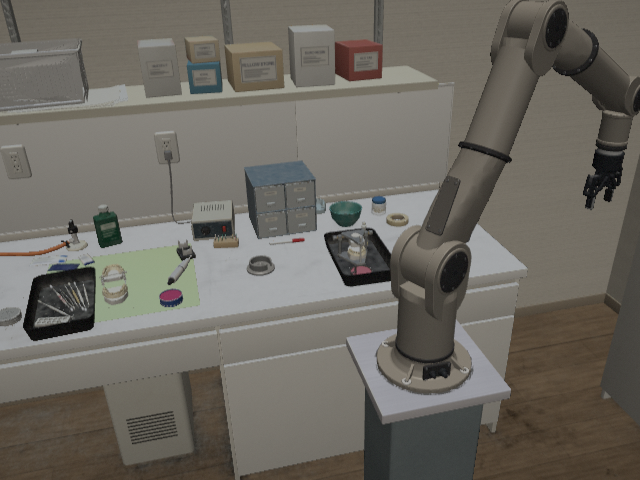

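View pics/wrist0.png

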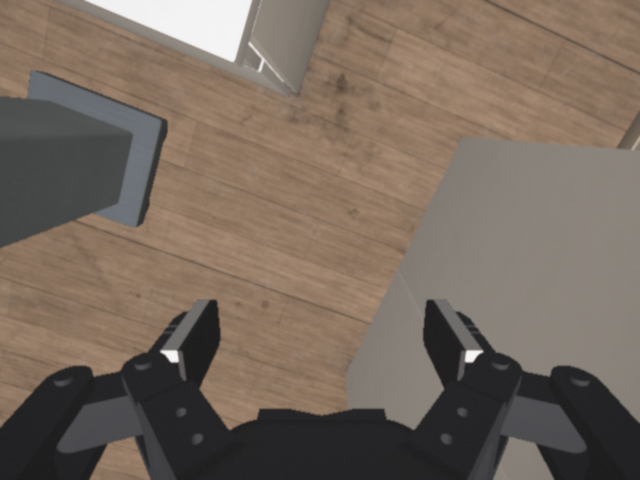

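```bash
cat > h.py <<'E'
import numpy as np, cv2
from bench import *
from scipy.spatial.transform import Rotation as R
def K(ci):
    f=240/np.tan(np.radians(ci["fov_y"]/2)); return f
def ray(ci,uv):
    f=K(ci); Rm=R.from_rotvec(ci["rvec"]).as_matrix(); t=np.asarray(ci["tvec"])
    d=Rm.T@np.array([(uv[0]-ci["cx"])/f,(uv[1]-ci["cy"])/f,1]); return -Rm.T@t,d
def onz(ci,uv,z):
    o,d=ray(ci,uv); return o+d*(z-o[2])/d[2]
def proj(ci,p):
    f=K(ci); q=R.from_rotvec(ci["rvec"]).as_matrix()@np.asarray(p)+np.asarray(ci["tvec"])
    return np.array([ci["cx"]+f*q[0]/q[2],ci["cy"]+f*q[1]/q[2]])
def rel(p0,r0,p,r):
    # rows from world pose (p0,R0) to (p,R)
    return np.r_[(r0.inv()*r).as_rotvec(), r0.inv().apply(np.asarray(p)-p0)]
E
python3 - <<'E'
from h import *
s=camera_info("scene"); 
for n,uv,z in [("ringtop",(437,169),.06),("readertop",(408,150),.062),("former",(259,275),.03),("tray c",(359,218),.0),("formerbase",(259,286),0),("artic",(352,200),.1),
 ("trayN",(335,174),.046),("trayE",(418,220),.046),("trayS",(378,262),.046),("trayW",(300,204),.046),("pen",(250,228),0.01),("tin",(200,395),.025)]:
    print(n,onz(s,uv,z).round(3))
print(ray(s,(0,0))[0])
im=cv2.imread("pics/scene0.png")
a=cv2.resize(im[120:220,360:480],None,fx=5,fy=5,interpolation=cv2.INTER_CUBIC);cv2.imwrite("pics/a.png",a)
a=cv2.resize(im[240:320,210:310],None,fx=6,fy=6,interpolation=cv2.INTER_CUBIC);cv2.imwrite("pics/b.png",a)
print(R.from_rotvec(get_obs()["orientation"]).as_matrix().round(3))
w=camera_info("wrist");print(ray(w,(320,240)))
E
```

```text
ringtop [ 0.458 -0.261  0.06 ]
readertop [ 0.566 -0.273  0.062]
former [0.58  0.319 0.03 ]
tray c [ 0.535 -0.013  0.   ]
formerbase [0.574 0.328 0.   ]
artic [0.533 0.028 0.1  ]
trayN [ 0.668 -0.066  0.046]
trayE [ 0.391 -0.074  0.046]
trayS [0.383 0.107 0.046]
trayW [0.66  0.088 0.046]
pen [0.722 0.216 0.01 ]
tin [0.451 0.612 0.025]
[-0.05179381  0.82376888  1.0630696 ]
[[-0.001  0.363 -0.932]
 [ 0.001 -0.932 -0.363]
 [-1.    -0.001  0.   ]]
(array([ 0.31671304, -0.60090122,  0.37252784]), array([-0.29076015, -0.10819016, -0.95073744]))
```

View pics/a.png

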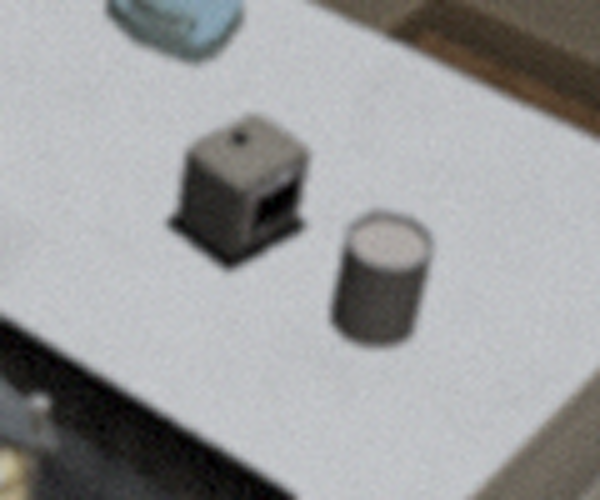

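View pics/b.png

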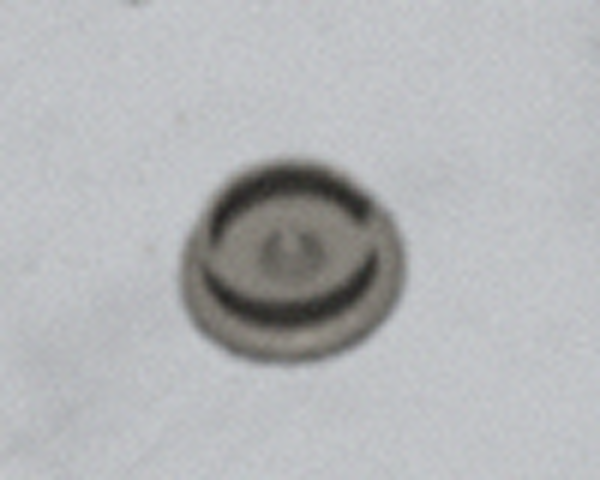

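```bash
python3 - <<'E'
from h import *
im=cv2.imread("pics/side0.png");
a=cv2.resize(im[240:285,230:290],None,fx=8,fy=8,interpolation=cv2.INTER_CUBIC)
im=cv2.imread("pics/scene0.png")
b=cv2.resize(im[262:302,232:282],None,fx=9,fy=9,interpolation=cv2.INTER_CUBIC)
b=cv2.convertScaleAbs(b,alpha=1.6,beta=-60)[:360];a=cv2.convertScaleAbs(a[:360],alpha=1.6,beta=-40)
cv2.imwrite("pics/c.png",np.hstack([a[:, :400],b[:, :400]]))
E
```

```text
(no output)
```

View pics/c.png

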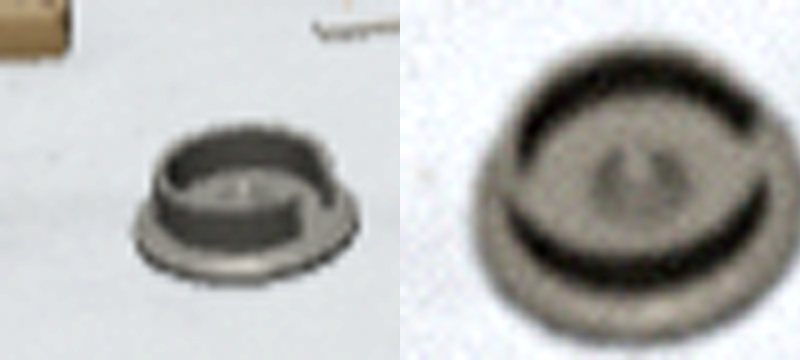

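```bash
python3 - <<'E'
from h import *
d=camera_info("side");s=camera_info("scene")
print(onz(d,(230+245/8,240+165/8),.03),onz(d,(230+318/8,240+190/8),.02), onz(d,(230+245/8,240+240/8),.0))
print(onz(s,(232+237/9,262+140/9),.03),onz(s,(232+360/9,262+155/9),.02))
f=onz(s,(232+237/9,262+140/9),.03)
for k in range(8):
    a=k*np.pi/4; q=f+.0335*np.array([np.cos(a),np.sin(a),0]); print(k*45,((proj(d,q)-(230,240))*8).round(),((proj(s,q)-(232,262))*9+(400,0)).round())
E
```

```text
[0.57372995 0.32073146 0.03      ] [0.56278977 0.29332819 0.02      ] [0.56565039 0.32415359 0.        ]
[0.57516893 0.32579982 0.03      ] [0.55300453 0.30252355 0.02      ]
0 [220. 127.] [550.  74.]
45 [166. 146.] [511. 146.]
90 [149. 176.] [545. 216.]
135 [182. 201.] [635. 242.]
180 [244. 205.] [726. 208.]
225 [299. 185.] [763. 134.]
270 [314. 154.] [726.  66.]
315 [281. 130.] [639.  42.]
```

```bash
cat >> h.py <<'E'
def down(az): # tool pointing down, -z (camera side) at azimuth az
    z=np.array([-np.cos(az),-np.sin(az),0]); x=np.array([0,0,-1.]); return R.from_matrix(np.c_[x,np.cross(z,x),z])
def go(p,az):
    o=get_obs(); r0=R.from_rotvec(o["orientation"])
    print("rel",rel(o["tcp_pos"],r0,p,down(az)).round(4))
def az():
    z=R.from_rotvec(get_obs()["orientation"]).as_matrix()[:,2]; return np.arctan2(-z[1],-z[0])
E
python3 -c "
from h import *
go([.455,-.27,.2],-1.1);print(az())"
```

```text
rel [ 1.4717e+00  1.1000e-03  1.1000e-03  3.0900e-02 -2.5770e-01 -3.2580e-01]
0.3717319890407586
```

Emit:
apply_moves(series="0.15 0 0 0.003 -0.026 -0.033 1;0.3 0 0 0.006 -0.052 -0.065 1;0.47 0 0 0.01 -0.08 -0.1 1;0.63 0 0 0.015 -0.11 -0.14 1;0.79 0 0 0.02 -0.14 -0.18 1;0.95 0 0 0.025 -0.17 -0.215 1;1.1 0 0 0.027 -0.2 -0.25 1;1.25 0 0 0.03 -0.225 -0.285 1;1.37 0 0 0.03 -0.245 -0.31 1;1.47 0 0 0.03 -0.258 -0.326 1;1.47 0 0 0.03 -0.258 -0.326 1", force=50)

```text
clock: 1.52
tcp_pos: [0.456, -0.2685, 0.2011]
orientation: [-1.551, 0.944, 1.552]
contact_force: [-0.8, -0.9, 0.9]
grip_width: 0.0855
```

```bash
python3 - <<'E'
from h import *
o=get_obs();print(o["clock"],o["joints"].round(3),o["tcp_pos"],az(),o["qvel"].round(3))
import pickle;pickle.dump(camera_info("wrist"),open("w1.pkl","wb"))
cv2.imwrite("pics/w1.png",grab_frame("wrist"))
E
```

```text
1.525 [ 0.301  0.271  0.135  1.943 -0.046  0.931 -2.206] [ 0.45601305 -0.26846267  0.2011264 ] -1.0937569196644588 [ 0.039 -0.001  0.033 -0.     0.014  0.001  0.063]
```

View pics/w1.png

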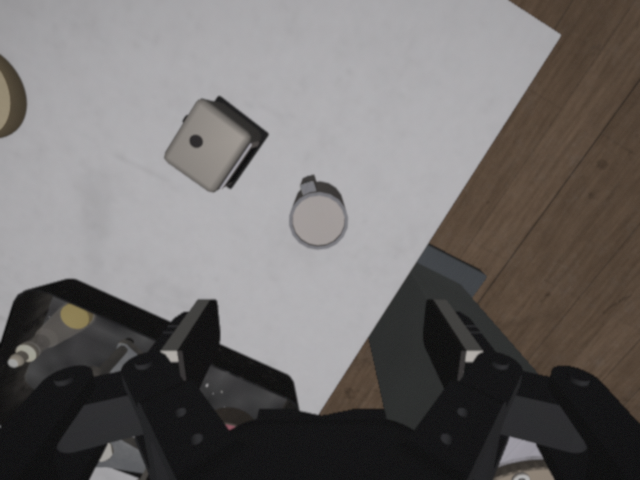

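```bash
python3 - <<'E'
from h import *
im=cv2.imread("pics/w1.png")
a=cv2.resize(im[80:260,150:360],None,fx=3.7,fy=3.3,interpolation=cv2.INTER_CUBIC)
a=cv2.resize(im[85:260,155:360],None,fx=3.4,fy=3.4,interpolation=cv2.INTER_CUBIC)
cv2.imwrite("pics/d.png",cv2.convertScaleAbs(a,alpha=1.3))
E
```

```text
(no output)
```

View pics/d.png

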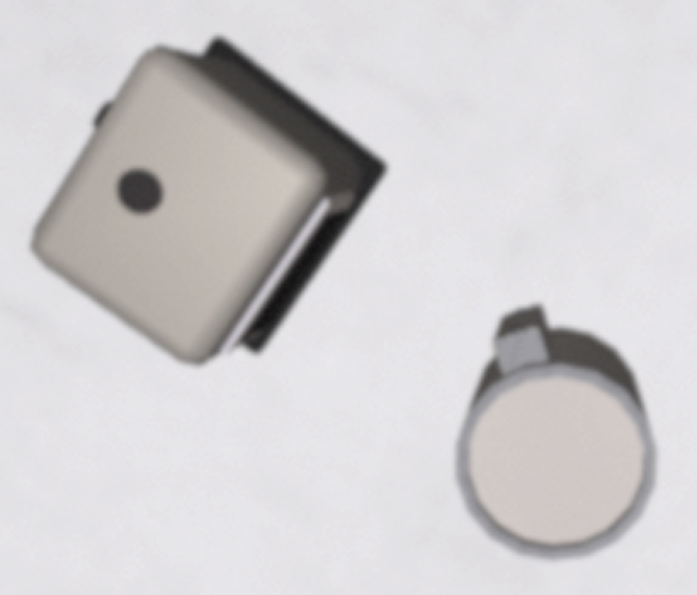

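```bash
python3 - <<'E'
from h import *
import pickle
w=pickle.load(open("w1.pkl","rb"))
P=lambda u,v,z: onz(w,(155+(u+.5)/3.4-.5,85+(v+.5)/3.4-.5),z)[:2]
A=lambda d: np.arctan2(d[1],d[0])
im=cv2.imread("pics/w1.png"); g=cv2.cvtColor(im,cv2.COLOR_BGR2GRAY)
c=P(556,461,.06); po=P(520.5,336,.054); pi=P(526,364,.054)
print("ring",c,"R",[np.linalg.norm(P(556+99*np.cos(t),461+96*np.sin(t),.06)-c).round(4) for t in (0,1.57,3.14,4.71)])
print("plate az",A(po-c),np.linalg.norm(po-c),A(P(545,328,.054)-P(495,345,.054))+np.pi/2, A(po-pi))
# reader
e=[A(P(322,185,.06)-P(200,360,.06))-np.pi/2, A(P(158,48,.06)-P(35,243,.06))-np.pi/2, A(P(158,48,.06)-P(325,175,.06)),A(P(38,245,.06)-P(195,362,.06)), A(P(385,168,0)-P(262,352,0))+np.pi/2]
print("reader az",np.round(e,3))
print("rc",np.mean([P(340,187,.062),P(200,370,.062),P(150,38,.062),P(25,245,.062)],0), P(322,140,0),P(382,165,.003),P(262,350,.003))
E
```

```text
ring [ 0.45936836 -0.26852088] R [np.float64(0.0243), np.float64(0.0249), np.float64(0.0243), np.float64(0.0237)]
plate az -0.8132438823256258 0.030944812021796945 -0.767265578610699 -0.9116618232943472
reader az [-3.33  -3.326 -0.177 -0.203 -0.161]
rc [ 0.56298447 -0.2814806 ] [ 0.55112086 -0.30561975] [ 0.5333796  -0.30743749] [ 0.54267909 -0.24542583]
```

```bash
python3 -c "
from h import *
go([.4594,-.2685,.1],-.81);print(az(),get_obs()['tcp_pos'])"
```

```text
rel [-2.848e-01  1.000e-04 -4.000e-04  1.012e-01 -4.500e-03 -6.000e-04]
-1.094837291421233 [ 0.45518215 -0.26995707  0.20118769]
```

Emit:
apply_moves(series="-0.1 0 0 0.03 -0.002 0 1;-0.2 0 0 0.065 -0.004 0 1;-0.285 0 0 0.1 -0.004 -0.001 1;-0.285 0 0 0.1 -0.004 -0.001 1;-0.285 0 0 0.1 -0.004 -0.001 1")

```text
clock: 2.2
tcp_pos: [0.4593, -0.2704, 0.1023]
orientation: [-1.741, 0.752, 1.739]
contact_force: [0.0, 0.1, -0.8]
grip_width: 0.0852
```

```bash
python3 - <<'E'
from h import *
o=get_obs();print(o["clock"],o["joints"].round(3),o["tcp_pos"],az(),o["qvel"].round(3))
import pickle;pickle.dump(camera_info("wrist"),open("w2.pkl","wb"))
f=grab_frame("wrist");cv2.imwrite("pics/w2.png",f)
go([.4594,-.2685,.02],-.81)
E
```

```text
2.2 [ 0.359  0.411  0.069  2.012 -0.041  0.719 -1.933] [ 0.45933038 -0.27043198  0.10234308] -0.8156195622777423 [-0.01  -0.016  0.001 -0.01  -0.    -0.004  0.001]
rel [-0.0051 -0.0022  0.0006  0.0828 -0.0009  0.0018]
```

View pics/w2.png

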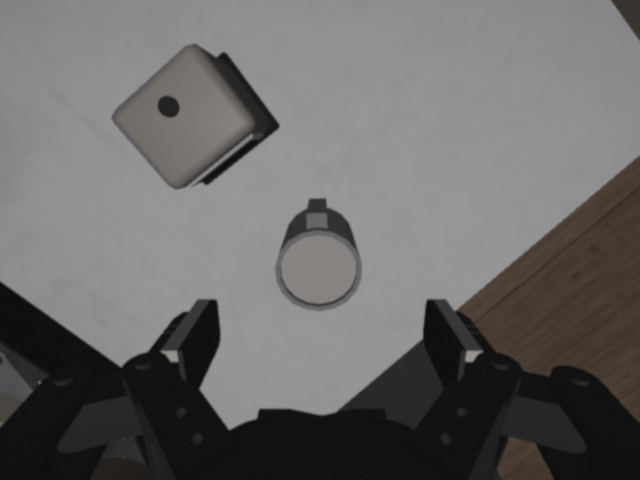

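```bash
python3 - <<'E'
from h import *
import pickle
w=pickle.load(open("w2.pkl","rb"))
im=cv2.imread("pics/w2.png")
# pale plaster ellipse
m=((im.min(2)>0)).astype(np.uint8)
hsv=cv2.cvtColor(im,cv2.COLOR_BGR2HSV)
print(im[269,319],im[304,319],im[250,200],im[220,317])
d=im.astype(int); red=d[:,:,2]-d[:,:,0]
m=((red>8)&(d[:,:,2]>110)).astype(np.uint8); 
cs,_=cv2.findContours(m,0,1)
for c in cs:
    if cv2.contourArea(c)>2000:
        e=cv2.fitEllipse(c);print(e, onz(w,e[0],.06))
c=onz(w,(319,268.5),.06)[:2];p=onz(w,(316.7,213),.054)[:2];print(c,np.arctan2(*(p-c)[::-1]),np.linalg.norm(p-c))
E
```

```text
[129 131 135] [72 74 77] [150 149 149] [105 102 102]
((195.9180908203125, 120.15840911865234), (77.2540512084961, 101.28173065185547), 20.196199417114258) [ 0.55959246 -0.28538604  0.06      ]
[ 0.46026005 -0.26918417] -0.7753126374789123 0.030864321028879302
```

Emit:
apply_moves(series="0 0 0 0.04 -0.001 0 1;-0.01 0 0 0.07 -0.001 0.001 1;-0.01 0 0 0.082 -0.001 0.001 1;-0.01 0 0 0.082 -0.001 0.001 1;-0.01 0 0 0.082 -0.001 0.001 0.5;-0.01 0 0 0.082 -0.001 0.001 0.4;-0.01 0 0 0.082 -0.001 0.001 0.3;-0.01 0 0 0.082 -0.001 0.001 0.3;-0.01 0 0 0.082 -0.001 0.001 0.3", force=50)

```text
clock: 3.38
tcp_pos: [0.4601, -0.2682, 0.0206]
orientation: [-1.75, 0.743, 1.746]
contact_force: [-0.6, 0.7, 6.2]
grip_width: 0.049
```

```bash
python3 - <<'E'
from h import *
o=get_obs();print(o["clock"],o["joints"].round(3),o["tcp_pos"],az(),o["contact_force"].round(2),o["grip_width"])
import pickle;pickle.dump(camera_info("wrist"),open("w3.pkl","wb"))
f=grab_frame("wrist");cv2.imwrite("pics/w3.png",f)
E
```

```text
3.375 [ 0.371  0.546  0.05   2.048 -0.05   0.546 -1.918] [ 0.46011109 -0.2681892   0.02063353] -0.8033421289298047 [-0.61  0.71  6.16] 0.0490447153172649
```

View pics/w3.png

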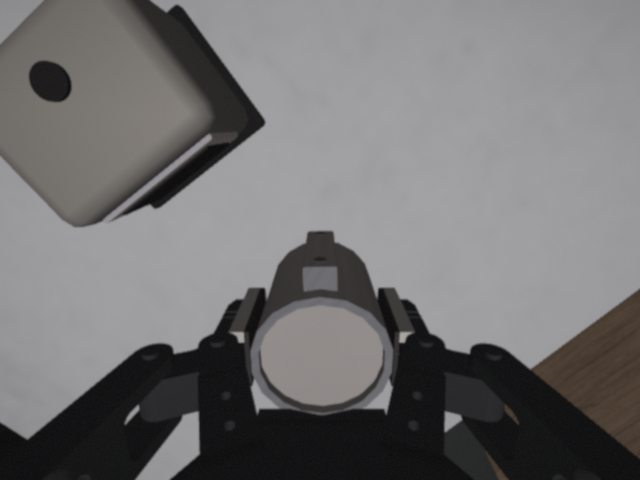

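```bash
python3 - <<'E'
from h import *
import pickle
w=pickle.load(open("w3.pkl","rb"))
A=lambda a,b,z: np.arctan2(*(onz(w,b,z)-onz(w,a,z))[1::-1])
print(A((264,123),(158,206),.002)-np.pi/2,A((212,138),(108,219),.053)-np.pi/2, A((0,155),(78,225),.06)-np.pi,A((178,8),(264,123),.0)-np.pi)
print(onz(w,(321,356),.06))
E
```

```text
-0.18038695743130284 -0.19213795742237672 -0.08845793355092724 -0.16873939238274938
[ 0.46123848 -0.26899669  0.06      ]
```

Emit:
apply_moves(series="0 0 0 -0.005 0 0 0.3;-0.1 0 0 -0.005 0 0 0.3;-0.25 0 0 -0.005 0 0 0.3;-0.4 0 0 -0.005 0 0 0.3;-0.55 0 0 -0.005 0 0 0.3;-0.62 0 0 -0.005 0 0 0.3;-0.62 0 0 -0.003 0 0 0.3;-0.62 0 0 0 0 0 0.3;-0.62 0 0 0.001 0 0 0.3;-0.62 0 0 0.001 0 0 0.3;-0.62 0 0 0.001 0 0 0.3;-0.62 0 0 0.001 0 0 0.3")

```text
clock: 4.92
tcp_pos: [0.4593, -0.2679, 0.0205]
orientation: [-2.125, 0.198, 2.125]
contact_force: [-7.3, 3.4, 25.1]
grip_width: 0.0493
```

```bash
python3 - <<'E'
from h import *
o=get_obs();print(o["clock"],o["joints"].round(3),o["tcp_pos"],az(),o["contact_force"].round(2),o["grip_width"])
import pickle;pickle.dump(camera_info("wrist"),open("w4.pkl","wb"))
f=grab_frame("wrist");cv2.imwrite("pics/w4.png",f)
f=grab_frame("scene");cv2.imwrite("pics/s4.png",cv2.resize(f[130:200,380:480],None,fx=6,fy=6,interpolation=cv2.INTER_CUBIC))
E
```

```text
4.925 [ 0.498  0.547 -0.11   2.04   0.109  0.559 -1.444] [ 0.45932156 -0.26794457  0.02053325] -0.18499172390574953 [-7.29  3.39 25.12] 0.04929192806310697
```

View pics/w4.png

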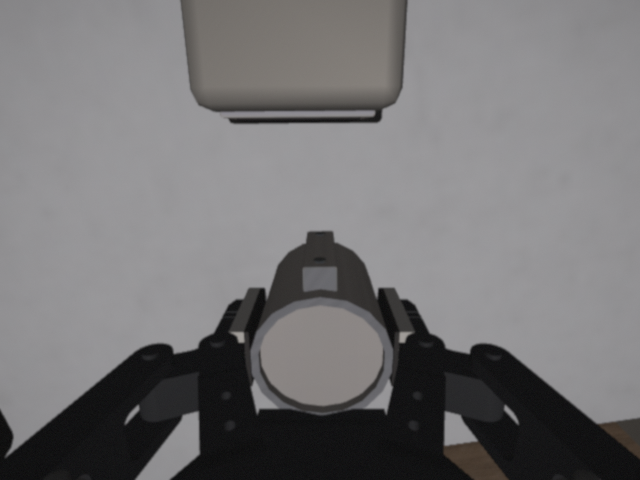

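View pics/s4.png

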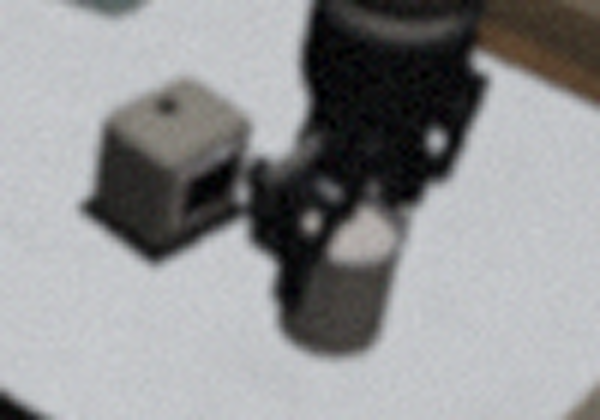

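Emit:
apply_moves(series="0 0 0 -0.001 0 0 0.3;0 0 0 -0.001 0 0 0.3;0 0 0 -0.001 0 0 0.3;0 0 0 -0.001 0 0 0.3;0 0 0 -0.001 0 0 0.3;0 0 0 -0.001 0 0 0.3;0 0 0 -0.001 0 0 0.3;0 0 0 -0.001 0 0 0.3;0 0 0 -0.001 0 0 0.3")

```text
clock: 6.15
tcp_pos: [0.4593, -0.2679, 0.0206]
orientation: [-2.125, 0.198, 2.125]
contact_force: [-4.1, 2.1, 14.4]
grip_width: 0.0489
```

```bash
python3 - <<'E'
from h import *
o=get_obs();print(o["clock"],o["tcp_pos"],az(),o["contact_force"].round(2),o["grip_width"])
r=R.from_rotvec(o["orientation"]);print(r.as_matrix().round(3))
print("lift",rel(o["tcp_pos"],r,[.46,-.268,.23],down(-.18)).round(3))
E
```

```text
6.15 [ 0.45932086 -0.26792649  0.02060784] -0.18483582088546827 [-4.09  2.1  14.4 ] 0.04891845221477799
[[-0.    -0.184 -0.983]
 [-0.001 -0.983  0.184]
 [-1.     0.001 -0.   ]]
lift [-0.005 -0.    -0.001 -0.209  0.    -0.001]
```

Emit:
apply_moves(series="0 0 0 -0.02 0 0 0.3;0 0 0 -0.06 0 0 0.3;0 0 0 -0.11 0 0 0.3;0 0 0 -0.155 0 0 0.3;0 0 0 -0.19 0 0 0.3;0 0 0 -0.21 0 0 0.3;0 0 0 -0.21 0 0 0.3", force=70)

```text
clock: 7.02
tcp_pos: [0.4601, -0.268, 0.2306]
orientation: [-2.129, 0.197, 2.122]
contact_force: [-0.3, 0.1, -2.3]
grip_width: 0.0491
```

```bash
python3 - <<'E'
from h import *
o=get_obs();print(o["clock"],o["tcp_pos"],az(),o["contact_force"].round(2),o["grip_width"])
go([.57,.21,.23],1.5)
E
```

```text
7.025 [ 0.46011259 -0.26803326  0.23061009] -0.1841056386203782 [-0.34  0.05 -2.34] 0.049135959031553315
rel [-1.6841e+00 -1.6000e-03 -3.3000e-03  2.0000e-04 -4.9010e-01 -2.0500e-02]
```

Emit:
apply_moves(series="-0.08 0 0 0 -0.02 -0.001 0.3;-0.22 0 0 0 -0.06 -0.003 0.3;-0.38 0 0 0 -0.11 -0.005 0.3;-0.54 0 0 0 -0.16 -0.007 0.3;-0.7 0 0 0 -0.21 -0.009 0.3;-0.86 0 0 0 -0.26 -0.011 0.3;-1.02 0 0 0 -0.31 -0.013 0.3;-1.18 0 0 0 -0.36 -0.015 0.3;-1.34 0 0 0 -0.41 -0.017 0.3;-1.5 0 0 0 -0.45 -0.019 0.3;-1.63 0 0 0 -0.48 -0.02 0.3;-1.68 0 0 0 -0.49 -0.02 0.3")

```text
clock: 8.52
tcp_pos: [0.5665, 0.2137, 0.2278]
orientation: [1.257, 1.18, -1.26]
contact_force: [-0.1, -0.9, -2.1]
grip_width: 0.0487
```

Emit:
apply_moves(series="0 0 0 0 0 0 0.3;0 0 0 0 0 0 0.3;0 0 0 0 0 0 0.3")

```text
clock: 8.9
tcp_pos: [0.5683, 0.2089, 0.2293]
orientation: [1.265, 1.171, -1.266]
contact_force: [-0.0, -0.8, -2.2]
grip_width: 0.0489
```

```bash
python3 - <<'E'
from h import *
o=get_obs();print(o["clock"],o["joints"].round(3),o["tcp_pos"],az(),o["contact_force"].round(2),o["grip_width"],o["qvel"].round(3))
import pickle;pickle.dump(camera_info("wrist"),open("w5.pkl","wb"))
f=grab_frame("wrist");cv2.imwrite("pics/w5.png",f)
E
```

```text
8.9 [ 0.014  0.435 -0.623  1.697  0.28   1.1   -0.77 ] [0.56832344 0.20893413 0.22925035] 1.4943637062258146 [-0.04 -0.85 -2.23] 0.04885902735858619 [ 0.001 -0.001 -0.005 -0.003  0.001  0.001  0.002]
```

View pics/w5.png

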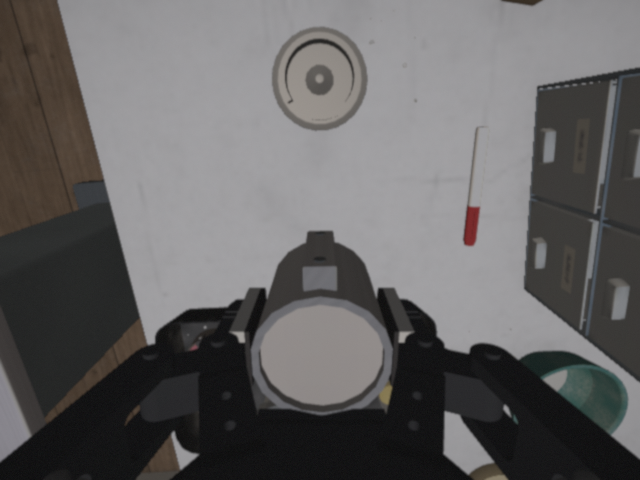

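```bash
python3 - <<'E'
from h import *
im=cv2.imread("pics/w5.png")
a=cv2.resize(im[15:140,255:385],None,fx=4.5,fy=4.5,interpolation=cv2.INTER_CUBIC)
cv2.imwrite("pics/e.png",cv2.convertScaleAbs(a,alpha=1.6,beta=-40))
E
```

```text
(no output)
```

View pics/e.png

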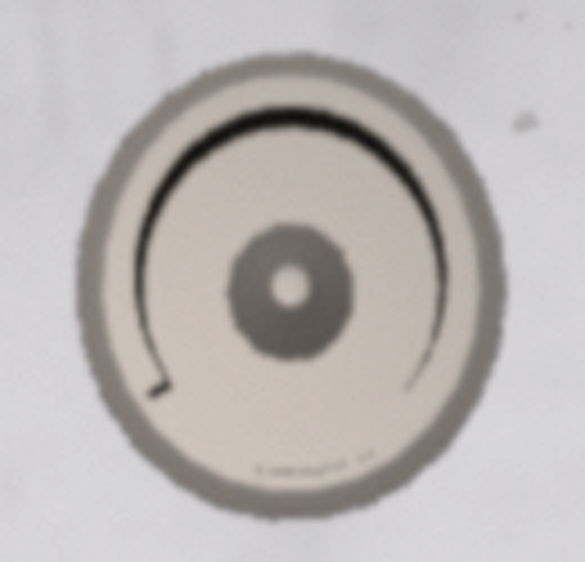

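```bash
python3 - <<'E'
from h import *
import pickle
from scipy.optimize import least_squares
w=pickle.load(open("w5.pkl","rb"))
im=cv2.imread("pics/w5.png"); g=cv2.cvtColor(im,cv2.COLOR_BGR2GRAY)
sub=g[15:140,255:385]; bgv=np.median(sub[:, :10]); print(bgv)
def circ(pts):
    s=least_squares(lambda q:np.hypot(pts[:,0]-q[0],pts[:,1]-q[1])-q[2],[.57,.32,.04],loss='soft_l1',f_scale=.001);return s.x,np.sqrt(np.mean(s.fun**2))
big=cv2.GaussianBlur(cv2.resize(sub,None,fx=4,fy=4,interpolation=cv2.INTER_CUBIC),(7,7),0)
m=(big<bgv-22).astype(np.uint8)
cs,_=cv2.findContours(m,0,1); c=max(cs,key=cv2.contourArea)[:,0]
for z in (0,.004,.008): print(z,circ(np.array([onz(w,((u+.5)/4-.5+255,(v+.5)/4-.5+15),z)[:2] for u,v in c])))
P=lambda u,v,z: onz(w,(255+(u+.5)/4.5-.5,15+(v+.5)/4.5-.5),z)[:2]
# inner rim: outer edge of the black arc at rim height
pts=np.array([P(u,v,.03) for u,v in [(135,285),(150,200),(190,145),(240,112),(290,104),(345,113),(400,152),(435,215),(447,275),(138,320)]])
# top of inner wall = outer boundary of the black arc
q,_r=circ(pts);print("rim",q,_r)
ctr=np.array([.5745,.322])
for u,v in [(172,381),(147,397),(160,388),(255,472),(262,466)]:
    for z in (.03,):
        d=P(u,v,z)-q[:2]; print((u,v),np.hypot(*d).round(4),(np.arctan2(d[1],d[0])%6.283).round(3))
E
```

```text
157.0
0 (array([0.5758485 , 0.32705424, 0.04658044]), np.float64(0.00017354858859126341))
0.004 (array([0.57583325, 0.32660456, 0.04607845]), np.float64(0.00017167828249719085))
0.008 (array([0.57581801, 0.32615488, 0.04557647]), np.float64(0.0001698079767208496))
rim [0.57591198 0.32670216 0.03097971] 0.00020261297663397843
(172, 381) 0.0304 3.731
(147, 397) 0.0363 3.709
(160, 388) 0.0331 3.716
(255, 472) 0.0369 4.436
(262, 466) 0.0355 4.469
```

```bash
python3 - <<'E'
from h import *
import pickle
for n,z,uv in (("w5",.229-.0206+.06,None),("w4",.06,None)):
    w=pickle.load(open(n+".pkl","rb")); im=cv2.imread(f"pics/{n}.png").astype(int)
    m=((im[:,:,2]-im[:,:,0]>4)&(im[:,:,2]>100)).astype(np.uint8); m[:295]=0;m[415:]=0;m[:,:255]=0;m[:,390:]=0
    m=cv2.morphologyEx(m,cv2.MORPH_OPEN,np.ones((9,9)))
    c=max(cv2.findContours(m,0,1)[0],key=cv2.contourArea); e=cv2.fitEllipse(c); print(e,onz(w,e[0],z))
go([.576,.327,.13],4.08)
E
```

```text
((321.269775390625, 354.9417724609375), (97.7480697631836, 120.84344482421875), 90.1200180053711) [0.56871149 0.2103129  0.2684    ]
((321.2715148925781, 355.5839538574219), (97.60244750976562, 120.96095275878906), 89.96556091308594) [ 0.46102752 -0.26818529  0.06      ]
rel [-2.5852e+00  6.0000e-04  7.0000e-04  9.9300e-02 -1.4000e-03 -1.1810e-01]
```

Emit:
apply_moves(series="-0.1 0 0 0.01 0 -0.01 0.3;-0.28 0 0 0.02 0 -0.02 0.3;-0.46 0 0 0.03 0 -0.04 0.3;-0.64 0 0 0.04 0 -0.05 0.3;-0.82 0 0 0.05 0 -0.06 0.3;-1 0 0 0.06 0 -0.075 0.3;-1.18 0 0 0.07 0 -0.09 0.3;-1.36 0 0 0.08 0 -0.1 0.3;-1.54 0 0 0.09 0 -0.11 0.3;-1.7 0 0 0.09 -0.001 -0.119 0.3;-1.8 0 0 0.09 -0.001 -0.119 0.3;-1.8 0 0 0.09 -0.001 -0.119 0.3")

```text
clock: 10.45
tcp_pos: [0.5764, 0.3284, 0.1391]
orientation: [-0.12, 1.568, 0.12]
contact_force: [0.3, -0.5, -1.9]
grip_width: 0.0486
```

```bash
python3 - <<'E'
from h import *
o=get_obs();print(o["clock"],o["joints"].round(3),o["tcp_pos"],az()%6.283,o["contact_force"].round(2),o["grip_width"],o["qvel"].round(3))
go([.5768,.3279,.13],4.08)
E
```

```text
10.45 [ 0.011  0.743 -0.949  1.619  0.654  1.128  0.618] [0.57640216 0.32841651 0.139095  ] 3.294367728512379 [ 0.27 -0.54 -1.9 ] 0.048564685556576496 [-0.003 -0.009  0.012  0.002 -0.006 -0.005 -0.041]
rel [-7.854e-01 -3.000e-04  2.000e-04  9.100e-03 -6.000e-04  3.000e-04]
```

Emit:
apply_moves(series="-0.1 0 0 0 0 0 0.3;-0.25 0 0 0 0 0 0.3;-0.42 0 0 0 0 0 0.3;-0.6 0 0 0.005 0 0 0.3;-0.74 0 0 0.009 0 0 0.3;-0.785 0 0 0.009 0 0 0.3;-0.785 0 0 0.009 0 0 0.3;-0.785 0 0 0.009 0 0 0.3")

```text
clock: 11.45
tcp_pos: [0.5763, 0.3289, 0.1304]
orientation: [-0.732, 1.444, 0.731]
contact_force: [-0.8, -0.6, -2.3]
grip_width: 0.0487
```

```bash
python3 - <<'E'
from h import *
o=get_obs();print(o["clock"],o["joints"].round(3),o["tcp_pos"],az()%6.283,o["contact_force"].round(2),o["grip_width"],o["qvel"].round(3))
import pickle;pickle.dump(camera_info("wrist"),open("w6.pkl","wb"))
f=grab_frame("wrist");cv2.imwrite("pics/w6.png",f)
go([.5768,.3279,.06],4.08)
print(R.from_rotvec(o["orientation"]).as_matrix().round(3))
E
```

```text
11.45 [ 0.082  0.83  -1.096  1.62   0.785  1.192  1.316] [0.57628107 0.32886558 0.13041729] 4.0792139354606896 [-0.84 -0.64 -2.25] 0.04865334775035311 [-0.002 -0.    -0.002  0.002  0.001  0.002  0.008]
rel [-0.0001  0.0001  0.0006  0.0705 -0.001  -0.0005]
[[ 0.    -0.806  0.592]
 [-0.     0.592  0.806]
 [-1.    -0.001  0.   ]]
```

View pics/w6.png

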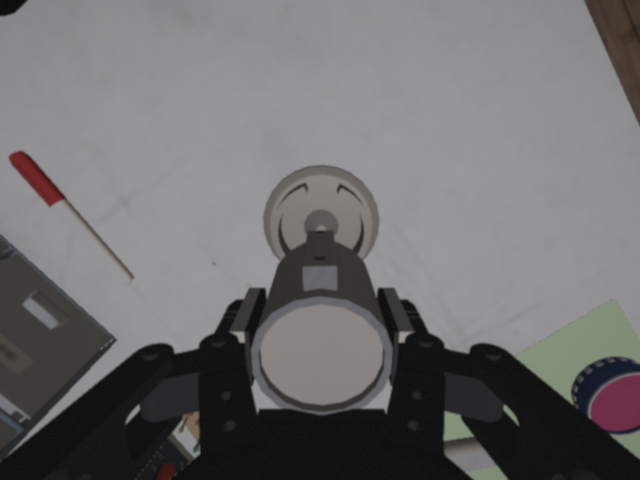

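```bash
python3 - <<'E'
from h import *
import pickle
from scipy.optimize import least_squares
w=pickle.load(open("w6.pkl","rb"))
im=cv2.imread("pics/w6.png"); g=cv2.cvtColor(im,cv2.COLOR_BGR2GRAY)
sub=g[150:260,250:390]; bgv=np.median(sub[:,:8])
big=cv2.GaussianBlur(cv2.resize(sub,None,fx=4,fy=4,interpolation=cv2.INTER_CUBIC),(7,7),0)
# first dark crossing along each row from outside
pts=[]
for v in range(60,320,4):
    r=np.where(big[v]<bgv-20)[0]
    if len(r): pts+= [(r[0],v),(r[-1],v)]
pts=np.array([onz(w,((u+.5)/4-.5+250,(v+.5)/4-.5+150),.002)[:2] for u,v in pts])
s=least_squares(lambda q:np.hypot(pts[:,0]-q[0],pts[:,1]-q[1])-q[2],[.57,.32,.04],loss='soft_l1',f_scale=.0005);print(bgv,s.x,np.sqrt(np.mean(s.fun**2)))
a=cv2.resize(im[155:290,255:390],None,fx=4,fy=4,interpolation=cv2.INTER_CUBIC);cv2.imwrite("pics/f.png",cv2.convertScaleAbs(a,alpha=1.6,beta=-40))
# ring top
z=.1304-.0206+.06
m=((im[:,:,2].astype(int)-im[:,:,0]>4)&(im[:,:,2]>100)).astype(np.uint8); m[:295]=0;m[415:]=0;m[:,:255]=0;m[:,390:]=0
m=cv2.morphologyEx(m,cv2.MORPH_OPEN,np.ones((9,9)))
e=cv2.fitEllipse(max(cv2.findContours(m,0,1)[0],key=cv2.contourArea)); print(e,onz(w,e[0],z))
E
```

```text
151.0 [0.57582333 0.3265844  0.04628287] 0.00018014668074580733
((321.3406677246094, 354.572265625), (97.2535171508789, 120.7962646484375), 90.00640106201172) [0.57559632 0.32738765 0.1698    ]
```

View pics/f.png

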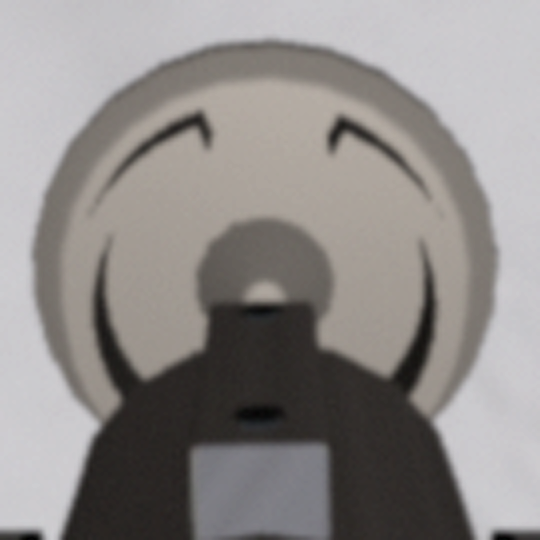

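Emit:
apply_moves(series="0 0 0 0.012 0 0 0.3;0 0 0 0.027 0 0 0.3;0 0 0 0.042 -0.0005 -0.0005 0.3;0 0 0 0.055 -0.0005 -0.0005 0.3;0 0 0 0.063 -0.0005 -0.0005 0.3;0 0 0 0.067 -0.0005 -0.0005 0.3;0 0 0 0.069 -0.0005 -0.0005 0.3;0 0 0 0.069 -0.0005 -0.0005 0.3;0 0 0 0.069 -0.0005 -0.0005 0.3;0 0 0 0.069 -0.0005 -0.0005 0.3;0 0 0 0.069 -0.0005 -0.0005 0.3")

```text
clock: 12.88
tcp_pos: [0.5762, 0.3285, 0.0615]
orientation: [-0.733, 1.443, 0.733]
contact_force: [-0.9, -0.0, -2.3]
grip_width: 0.0486
```

```bash
python3 - <<'E'
from h import *
o=get_obs();print(o["clock"],o["joints"].round(3),o["tcp_pos"],az()%6.283,o["contact_force"].round(2),o["grip_width"],o["qvel"].round(3))
w=camera_info("wrist");im=grab_frame("wrist");cv2.imwrite("pics/w7.png",im)
m=((im[:,:,2].astype(int)-im[:,:,0]>4)&(im[:,:,2]>100)).astype(np.uint8); m[:295]=0;m[415:]=0;m[:,:255]=0;m[:,390:]=0
m=cv2.morphologyEx(m,cv2.MORPH_OPEN,np.ones((9,9)))
e=cv2.fitEllipse(max(cv2.findContours(m,0,1)[0],key=cv2.contourArea)); print(e,onz(w,e[0],o["tcp_pos"][2]-.0206+.06))
a=grab_frame("side");s=grab_frame("scene")
f=lambda i,x,y:cv2.resize(i[y:y+66,x:x+66],None,fx=6,fy=6,interpolation=cv2.INTER_CUBIC)
cv2.imwrite("pics/v7.png",np.hstack([f(a,228,225),f(s,226,245)]))
E
```

```text
12.875 [ 0.054  0.902 -1.038  1.659  0.86   1.102  1.271] [0.57623197 0.32847717 0.06147964] 4.081560659032374 [-0.86 -0.01 -2.28] 0.04856078222459059 [-0.001  0.001 -0.     0.001 -0.001 -0.003  0.   ]
((321.3359069824219, 354.517578125), (97.38048553466797, 120.93121337890625), 89.9783706665039) [0.57550701 0.32695849 0.10087964]
```

View pics/w7.png

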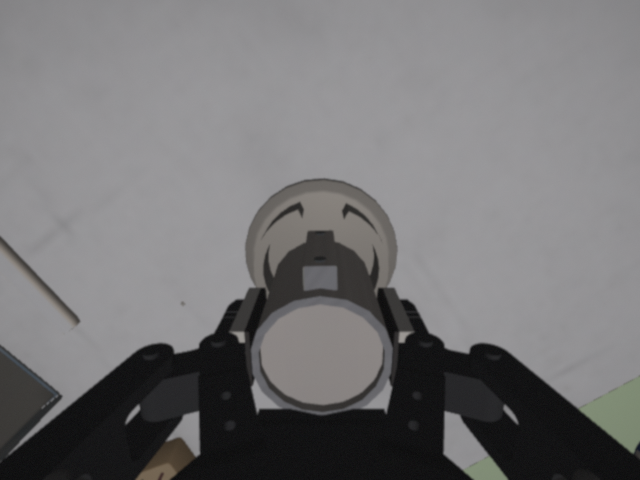

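View pics/v7.png

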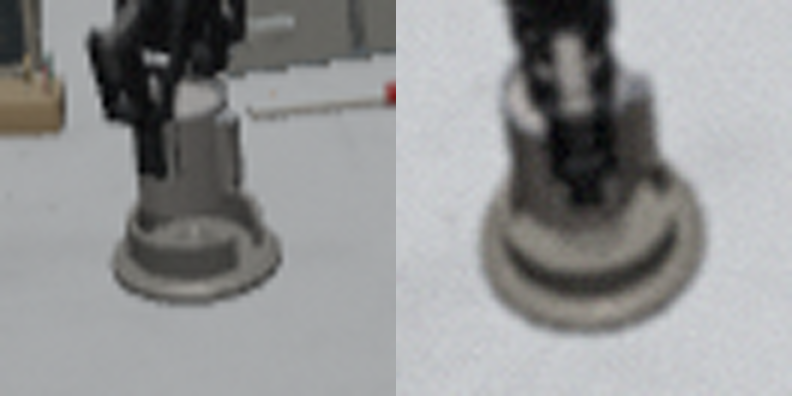

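```bash
python3 -c "
from bench import *
print(hand_in())"
```

```text
the job is handed in; nothing more can be done
None
```

I handed the job in at about 13 s of the 56 s allowed. The ring is still gripped and hovering over the former. `hand_in()` gives no verdict, so the results below are from my own measurements.

- **Reader step:** I gripped the ring with the jaws square to its plate, lifted it slightly and turned it about 0.62 rad counter-clockwise. The plate then pointed along -0.185 rad, and I had measured the reader's axis at about -0.18 rad. I pressed it lightly onto the bench (14–25 N) and left it there for over a second.
- **Carry:** The ring crossed above the tray with its underside about 0.2 m up, well clear of the articulator. The wrist force read only about 2 N.
- **Final pose:** Two wrist views agreed on the former's centre to within about 0.2 mm.
  - **Centring:** The ring's axis is within about 0.5 mm of the former's centre.
  - **Height:** The underside is about 11 mm above the rim, worked out from the tool height rather than seen directly.
  - **Plate:** It points along 4.08 rad, the same as the notch to within a few hundredths of a rad.
  - **Hold:** The arm was at rest, the grip was 48.6 mm wide and there was no sign of contact with the former.

**Disagreements:** My first rough estimate of the ring's position, from the scene camera, was about 7 mm off the wrist view in y, so I used the wrist view. One reader edge gave -0.09 rad against -0.16 to -0.20 rad for the others; I took that edge as the outlier because its corners are rounded.

I did not take a separate picture to confirm that the loose items in and around the tray stayed put.

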